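# Set up the bench rack for two parallel tests

## Robot

A 6-joint arm with a two-finger parallel gripper is mounted at the origin on a cart in front of the work surface, level with it; the furniture and walls round the work are solid. World frame = base frame: x ahead of the robot, y to its left, z up, the work surface at z = 0. Lengths are in m, angles in rad, forces in N, time in s.
With the tool pointing down it reaches from about 0.325 to 0.775 m from the base axis. Payload 5.5 kg.
Tool frame: the origin (TCP) lies at the centre of the arm's flange, where the gripper is bolted on; the fingertips stand 173 mm ahead of it and the grasp point (between the pads) lies 155 mm ahead of it; x points along the fingers, y is the direction in which the jaws open and shut, and the axes are right-handed (so a half turn about x gives the same grasp; the last joint's range is limited). The gripper opens to 85 mm and grips with 20 to 120 N. Pads are 22 mm wide; open, the fingers measure 114 mm over their backs; the gripper's body (76 mm by 85 mm) begins 54 mm behind the grasp point. The pads swing forward as they close: fully open they stand 13 mm farther back than shut.
Start: joints at [-1.281, 0.091, 1.231, -0, 1.82, -0.057], TCP at [0.204, -0.564, 0.405] pointing down, gripper open.
Joint ranges: [-2.87, 2.87], [-0.86, 2.18], [0.17, 2.46], [-1.51, 4.65], [0.06, 2.69], [-2.65, 2.65]. Speed limits (rad/s): [2.57, 2.57, 3.01, 3.14, 3.14, 3.14].

## Interface

Orientations are given as a 3x3 rotation matrix whose columns are the frame's x, y, z axes.
In Python, from station import move_to, movel, goto_joints, command_gripper, pause, ik, sense, get_image, IKError, close_job gives the robot as it stands. Calls block until the motion is done:
- move_to(position, orientation): joint-space move of the TCP to a pose.
- movel(position, v=0.15, orientation=None, contact_N=None): straight line of the TCP; orientation=None keeps the orientation; v is the mean speed in m/s. With contact_N (N) it stops when the force on the tool has changed by that much, and returns True; else False.
- goto_joints(angles): joint-space move.
- command_gripper(opening, grasp_force=None): opening from 0.0 (shut) to 1.0 (fully open); grasp_force is the grip in N (None keeps the last); returns when the fingers have stopped.
- pause(seconds).
- ik(position, orientation): joint angles nearest the present ones, or None.
- sense(): the state.
- get_image(name): name is "side" or "top" or "wrist"; returns a dict with "image" (384x512x3 uint8, red, green, blue), "range_z" (384x512 float32, m along the optical axis (not along the pixel's ray), 0 where there is no reading), "fx", "fy", "cx", "cy" (pixels), "R" (3x3) and "t" (3): a world point X has camera coordinates R X + t; the wrist camera has in their place "mount" (4x4, takes a point from camera to tool coordinates, whose origin is the TCP and whose axes are the tool frame's). Camera axes: x right, y down, z forward; pixel columns grow to the right and rows downward; lengths in m; the calibration is good to about 2 mm. A picture is of the moment at which its call begins: read the wrist's pose just before it.
A pose or a line that the arm cannot do raises IKError and nothing moves.
- close_job(): hands the job in, once; it reports no verdict.
The state is a dict: "time": time; "joints": joint angles; "joint_velocities": joint speeds; "joint_efforts": joint torques, N m; "eef_pos": TCP position; "orientation": TCP orientation; "force": force on the tool from outside, world axes, zero at the start; "moment": the same for the moment, N m; "grip_width": opening from 0.0 (shut) to 1.0 (fully open).
Only numpy, scipy, OpenCV 4.12 (cv2) and the standard library are available. Lean on these libraries where they do the work, as an engineer would, in place of code of your own. Each camera call takes 0.05 s, during which the arm holds its last target. There are 200 camera calls.

## Task

Get the rack ready for the two tests: stand each large bottle in the free well next to the small standard vial with the same cap colour, and the white-capped diluent bottle, which both tests share, in the well between the two standards. Set the sample cup in the big round seat behind the white bottle and lay the lid squarely on top of the cup to cover it. Leave the two standards in their wells and the green-capped vial where it stands, knock nothing over, and let go of everything at the end.

Things in the scene. Friction and masses are not known exactly. Their poses are not given: they have to be found in the camera images.
- rack: fixed grey T-shaped rack, 26 mm high. Origin on worktop under the middle well; +x to its back (cup seat), +y left along the row. Round wells at x=0: large (44 mm wide) at y=-108, 0, 108 mm; small (31 mm), filled, at y=-54, 54. Row 60 mm deep, 294 long. Behind: cup seat, 66 mm wide, at x=84, y=0. Wells and seat: straight-walled, open at z=26 mm, flat floor at z=8 mm. Yaw varies up to 12 deg
- blue_standard: small amber vial with a blue cap and blue-edged label, 25 mm wide, 48 mm tall, standing loose in one of the two small wells of the rack (which one varies), its top 56 mm above the worktop. Origin at the centre of its underside, z up its axis. Stays in its well
- pink_standard: small white vial with a pink cap, 25 mm wide, 48 mm tall, standing loose in the other small well of the rack, its top 56 mm above the worktop. Origin at the centre of its underside, z up. Stays in its well
- white_bottle: large amber bottle with a white cap (shared diluent), round body 33 mm wide up to the shoulder at about 55 mm, cap 26 mm wide from 60 to 70 mm height, 70 mm tall, about 60 g, standing loose on the worktop. Origin at the centre of its underside, z up
- blue_bottle: large amber bottle with a blue cap and blue-edged label, same shape and size as the white-capped one (33 mm wide, 70 mm tall), standing loose on the worktop. Origin at the centre of its underside, z up. Belongs to the blue standard
- pink_bottle: large white bottle with a pink cap, same shape and size (33 mm wide, 70 mm tall), standing loose on the worktop. Origin at the centre of its underside, z up. Belongs to the pink standard
- sample_cup: white plastic specimen cup, open at the top, 66 mm tall, tapering from 61 mm wide at the rim to 50 mm at the foot, wall a few mm thick, about 50 g, standing loose on the worktop. Origin at the centre of its underside, z up
- cup_lid: flat white round lid of the sample cup, 64 mm wide, 10 mm thick, about 15 g, lying loose on the worktop with its underside down. It rests flat on the cup's rim (no thread to engage). Origin at the centre of its underside, z up
- green_vial: small amber vial with a green cap and green-edged label, 25 mm wide, 48 mm tall, standing loose on the worktop among the other things; not part of these tests (nor are three like vials far to the right). Origin at the centre of its underside, z up
Not all that is in view belongs to the job. What is meant by the cup_lid is not black or yellow, and is the smaller of those in its own colour.

How it is judged:
By the outcome, as a careful person would: the job done as asked, in the order asked, and still so for the second after the job is handed in, with the robot touching nothing.
It also fails if it takes over 125 s, if anything falls off the work surface, if the arm or the gripper's body presses on something with over 40 N, if the wrist force passes 120 N, or if a joint passes its speed limit or range.

## Working session

There is one attempt and no reset: what is moved stays moved. The work goes in short steps, each a Python script; the robot and the scene stay as the last script left them, time stands still between calls to the robot, and variables do not carry over. Pictures are saved under pics/ and viewed, about 12 in all and at most 16, crops included, and the job is handed in when it is done.

```bash
mkdir -p pics; ls
python3 - <<'E'
from station import *
import cv2,numpy as np
for n in("top","side"):
    d=get_image(n);np.savez(f"pics/{n}0.npz",**d)
    cv2.imwrite(f"pics/{n}0.png",cv2.resize(d["image"][:,:,::-1],(800,600)))
    print(n,d["fx"],d["cx"],d["cy"],-d["R"].T@d["t"],d["R"].round(3).tolist(),(d["range_z"]>0).mean())
print(sense())
E
```

```text
pics
top 355.7475924356649 255.31204488332702 196.3907725031148 [ 0.47179156 -0.07876298  0.91066799] [[0.005, -1.0, -0.001], [-0.998, -0.005, -0.067], [0.067, 0.002, -0.998]] 0.9959360758463541
side 376.3077030755931 257.42396594794377 186.95604424699698 [0.05562833 0.58189526 0.4423917 ] [[-0.806, -0.592, 0.014], [-0.256, 0.327, -0.91], [0.534, -0.737, -0.415]] 0.9422760009765625
{'time': 0.1, 'joints': array([-1.28070838e+00,  9.18161794e-02,  1.23175354e+00,  2.71145103e-05,
        1.81984566e+00, -5.66956290e-02]), 'joint_velocities': array([ 0.00053608, -0.00056688, -0.00267899, -0.00174758, -0.00055025,
        0.00233967]), 'joint_efforts': array([ 2.92441000e-03, -4.60219252e+01, -4.19218040e+01,  7.53402537e-05,
        1.06256592e-02, -5.73717841e-06]), 'eef_pos': array([ 0.20394509, -0.56433219,  0.40365089]), 'orientation': array([[-4.96184707e-04,  3.39880431e-01, -9.40468525e-01],
       [ 1.75408183e-03, -9.40466898e-01, -3.39880768e-01],
       [-9.99998338e-01, -1.81830239e-03, -1.29532796e-04]]), 'force': array([-0.39637662, -0.03360038, -0.16418015]), 'moment': array([ 0.02715807,  0.01634532, -0.0558813 ]), 'grip_width': 0.9988926427937189}
```

View pics/top0.png

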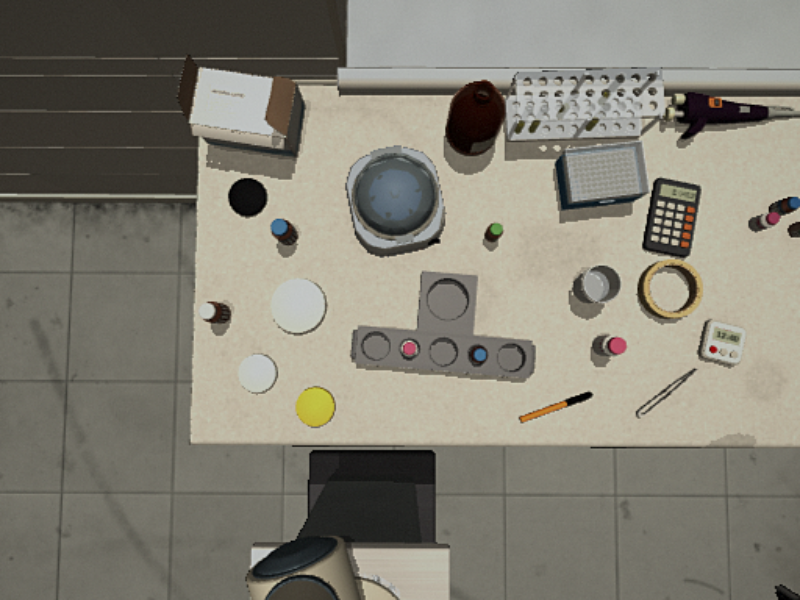

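View pics/side0.png

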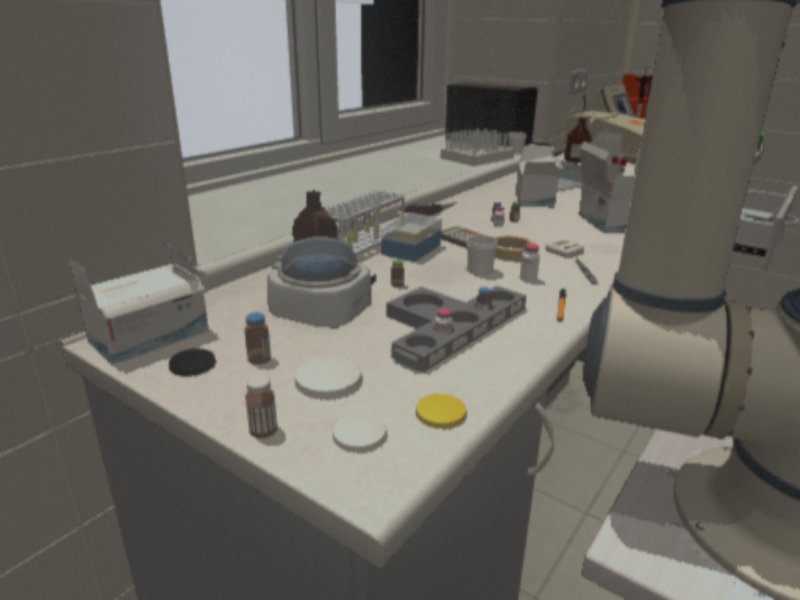

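The top view (800 px picture) shows the rack at about (443,330), with the pink standard in its left small well (410,348) and the blue one in its right (480,354). The bottles are blue (284,231), white (213,312) and pink (613,346). The cup is at (597,285), the small white lid at (258,373) and the green vial at (494,232). The side view agrees.

So the pink bottle goes in the left well (+y), blue in the right and white in the middle.

```bash
cat > vis.py <<'E'
import numpy as np, cv2
def ray(d,uv,z):
    uv=np.atleast_2d(uv).astype(float); c=-d["R"].T@d["t"]
    v=np.c_[(uv[:,0]-d["cx"])/d["fx"],(uv[:,1]-d["cy"])/d["fy"],np.ones(len(uv))]@d["R"]
    return c+v*((z-c[2])/v[:,2])[:,None]
def cloud(d):
    h,w=d["range_z"].shape; u,v=np.meshgrid(np.arange(w),np.arange(h)); Z=d["range_z"]
    P=np.stack([(u-d["cx"])/d["fx"]*Z,(v-d["cy"])/d["fy"]*Z,Z],-1)
    return (P-d["t"])@d["R"]
def mask(d,col):
    hsv=cv2.cvtColor(d["image"],cv2.COLOR_RGB2HSV).astype(int); H,S,V=hsv[...,0],hsv[...,1],hsv[...,2]
    return {"blue":(H>95)&(H<118)&(S>110)&(V>70),"pink":(H>160)&(S>80)&(V>100),"green":(H>40)&(H<75)&(S>80),
      "white":(S<50)&(V>170),"grey":(S<60)&(V<150)}[col]
def blobs(m,amin=8):
    n,l,s,c=cv2.connectedComponentsWithStats(m.astype(np.uint8)); return [(c[i],s[i,4],l==i) for i in range(1,n) if s[i,4]>=amin]
E
python3 - <<'E'
from vis import *
import cv2
for n in("top","side"):
    d=dict(np.load(f"pics/{n}0.npz")); P=cloud(d)
    for col in("blue","pink","green"):
        for c,a,m in blobs(mask(d,col),5):
            q=np.median(P[m],0)
            if a<400: print(n,col,c.round(1),a,q.round(3), "top z",np.percentile(P[m][:,2],90).round(3))
d=dict(np.load("pics/top0.npz"));P=cloud(d)
for nm,(u,v,r) in dict(wb=(213,312,20),lid=(258,373,30),cup=(597,285,35),biglid=(299,305,40),yellow=(315,407,30),dev=(395,200,60)).items():
    u,v,r=[int(k*.64) for k in(u,v,r)]; q=P[v-r:v+r,u-r:u+r].reshape(-1,3); 
    print(nm,"z pct",np.percentile(q[:,2],[5,50,80,90,95,99]).round(3), [q[q[:,2]>t].mean(0).round(4).tolist()+[(q[:,2]>t).sum(),np.ptp(q[q[:,2]>t],axis=0)[:2].round(3).tolist()] for t in (.005,.06) if (q[:,2]>t).any()])
# rack top
x=P[...,0];y=P[...,1];z=P[...,2]
m=(z>.02)&(z<.032)&mask(d,"grey"); 
B=max(blobs(m),key=lambda b:b[1])[2]
q=P[B]; print("rack n",len(q),q.min(0),q.max(0),np.median(q[:,2]))
r=cv2.minAreaRect((q[:,:2]*1000).astype(np.float32));print(r)
f=(x>q[:,0].min())&(x<q[:,0].max())&(y>q[:,1].min())&(y<q[:,1].max())&(z>.003)&(z<.014)
for c,a,mm in blobs(f,60): print("floor",c,a,P[mm].mean(0),np.ptp(P[mm],axis=0))
E
```

```text
top blue [508.3 129.2] 36 [ 0.698 -0.699  0.049] top z 0.051
top blue [178.3 144.7] 81 [0.65  0.108 0.07 ] top z 0.073
top blue [306.7 226.6] 50 [ 0.456 -0.201  0.056] top z 0.058
top pink [494.9 139. ] 43 [ 0.673 -0.665  0.049] top z 0.051
top pink [395.  220.8] 92 [ 0.471 -0.407  0.071] top z 0.073
top pink [261.6 222.5] 51 [ 0.465 -0.094  0.057] top z 0.058
top green [317.3 146.4] 51 [ 0.654 -0.228  0.049] top z 0.05
side pink [319.2 132.7] 6 [ 0.674 -0.657  0.046] top z 0.048
side pink [339.8 157.3] 24 [ 0.47  -0.398  0.069] top z 0.07
side pink [283.7 199.3] 33 [ 0.465 -0.088  0.055] top z 0.057
side green [486.4  88.9] 7 [ 0.313 -2.182  0.047] top z 0.054
side green [254.  167.5] 10 [ 0.65  -0.222  0.047] top z 0.088
wb z pct [-0.002  0.002  0.056  0.07   0.071  0.073] [[0.5198, 0.2061, 0.0598, np.int64(235), [0.065, 0.305]], [0.52, 0.2082, 0.0852, np.int64(108), [0.061, 0.305]]]
lid z pct [-0.002  0.002  0.01   0.011  0.012  0.014] [[0.4255, 0.1482, 0.0227, np.int64(500), [0.091, 0.261]], [0.4718, -0.0788, 0.9107, np.int64(7), [0.0, 0.0]]]
cup z pct [-0.001  0.002  0.029  0.04
[... 593 characters left out ...]
05, 0.1039, np.int64(3418), [0.307, 0.153]]]
rack n 2692 [ 0.42105065 -0.29380333  0.02002738] [ 0.58768242 -0.00207797  0.03193913] 0.026691326096888023
((507.9488525390625, -151.22975158691406), (291.86260986328125, 156.6014404296875), 85.33574676513672)
floor [286.03488372 191.48837209] 516 [ 0.54500553 -0.15546575  0.0088822 ] [0.06424681 0.06144654 0.00925821]
floor [240.25641026 221.02136752] 234 [ 0.46954224 -0.03961969  0.00878416] [0.0404989  0.04067556 0.00999777]
floor [283.20940171 224.82478632] 234 [ 0.46045876 -0.14822704  0.00893987] [0.04047027 0.04064031 0.00849912]
floor [326.41150442 228.60176991] 226 [ 0.45146863 -0.25723339  0.00914772] [0.04283149 0.03900099 0.00920201]
```

```bash
cat > rob.py <<'E'
from station import *
from vis import *
RY=np.deg2rad(-4.75)
def ori(a): 
    x=np.array([0,0,-1.]);y=np.array([np.cos(a),np.sin(a),0]);return np.c_[x,y,np.cross(x,y)]
def pick_ori(p,a):
    q=sense()["joints"];best=None
    for k in(0,np.pi):
        s=ik(np.array(p),ori(a+k))
        if s is not None:
            c=np.abs(s-q).max()
            if best is None or c<best[0]: best=(c,ori(a+k))
    if best is None: raise IKError("none")
    return best[1]
def hover(x,y,a,z=.34):
    p=[x,y,z]; move_to(p,pick_ori(p,a))
def wrist():
    s=sense(); d=get_image("wrist"); M=np.array(d["mount"]); Rt=s["orientation"];pt=s["eef_pos"]
    Rwc=Rt@M[:3,:3]; t=Rt@M[:3,3]+pt
    d["R"]=Rwc.T; d["t"]=-Rwc.T@t; return d
def save(d,name): cv2.imwrite(f"pics/{name}.png",d["image"][:,:,::-1])
def st(*k):
    s=sense();print("t %.1f grip %.3f pos %s F %s"%(s["time"],s["grip_width"],s["eef_pos"].round(4),s["force"].round(1)),*k)
E
python3 - <<'E'
from rob import *
hover(.471,-.405,np.pi/2)
d=wrist(); save(d,"w1"); P=cloud(d); print(np.array(d["mount"]).round(3).tolist())
for c,a,m in blobs(mask(d,"pink"),30): print(c,a,np.median(P[m],0).round(4), ray(d,c,.07).round(4))
z=P[...,2]; 
for c,a,m in blobs((z>.055)&(z<.08),100): print("high",c,a,P[m].mean(0).round(4),P[m].min(0).round(3),P[m].max(0).round(3))
st()
E
```

```text
[[-0.001, -0.298, 0.955, 0.031], [1.0, 0.001, 0.001, 0.002], [-0.001, 0.955, 0.298, -0.077], [0.0, 0.0, 0.0, 1.0]]
[257.79085873 191.59279778] 722 [ 0.4752 -0.4095  0.0699] [[ 0.4751 -0.4094  0.07  ]]
[433.17142857 182.25714286] 35 [ 0.4693 -0.5809  0.0183] [[ 0.483 -0.55   0.07 ]]
high [227.17545181  61.31475904] 1328 [ 0.5726 -0.3867  0.0628] [ 0.539 -0.418  0.055] [ 0.599 -0.359  0.068]
high [257.39882353 189.66588235] 850 [ 0.4764 -0.4091  0.069 ] [ 0.462 -0.422  0.055] [ 0.488 -0.396  0.072]
high [ 20.49068323 203.87888199] 322 [ 0.4597 -0.2039  0.0559] [ 0.45  -0.213  0.055] [ 0.469 -0.194  0.058]
t 1.4 grip 0.998 pos [ 0.4702 -0.4059  0.3404] F [ 1.  -0.  -0.5]
```

View pics/w1.png

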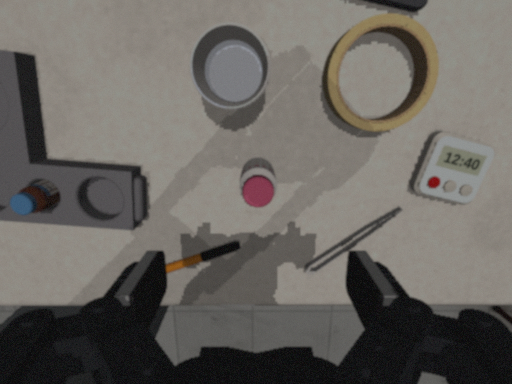

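The wrist view shows the pink cap at (258,191), the cup at (230,67) and the right-hand well at (102,195). I'll measure the wells and seat from near, with the jaws turned as they will be for placing, so that any camera bias cancels.

```bash
cat >> rob.py <<'E'
def hole(d,x,y,r):
    P=cloud(d); z=P[...,2]; m=(z<.0225)&(z>-.01)
    q=ray(d,np.argwhere(m)[:,::-1],.026); s=np.hypot(q[:,0]-x,q[:,1]-y)<r+.006
    mm=np.zeros(m.shape,bool); mm[tuple(np.argwhere(m)[s].T)]=1
    B=max(blobs(mm),key=lambda b:b[1])[2]
    c=max(cv2.findContours(B.astype(np.uint8),0,cv2.CHAIN_APPROX_NONE)[0],key=len)[:,0]
    e=cv2.fitEllipse((ray(d,c,.026)[:,:2]*1e4).astype(np.float32))
    ring=P[cv2.dilate(B.astype(np.uint8),np.ones((9,9)))>0][:,2]
    return np.array(e[0])/1e4,np.array(e[1])/10,np.median(ring[ring>.022]).round(4)
E
python3 - <<'E'
from rob import *
W=dict(right=(.4515,-.2565),mid=(.4605,-.148),left=(.4695,-.0396),seat=(.545,-.1555))
out={}
for n in ("right","mid","seat","left"):
    x,y=W[n]; hover(x,y,RY); d=wrist()
    r=.033 if n=="seat" else .022
    c,ax,h=hole(d,x,y,r); out[n]=c; print(n,c.round(4),ax.round(1),"rim z",h)
    if n=="mid": save(d,"w2")
    print(sense()["orientation"][:,1].round(2), d["image"].shape)
a=out["left"]-out["right"]; print(np.linalg.norm(a),np.rad2deg(np.arctan2(-a[0],a[1])),(out["left"]+out["right"])/2,np.linalg.norm(out["seat"]-out["mid"]))
# lid and bottles: coarse from here
np.savez("wells.npz",**out); st()
E
```

```text
right [ 0.4542 -0.2557] [42.1 42.3] rim z 0.0257
[ 1.   -0.08  0.  ] (384, 512, 3)
mid [ 0.4631 -0.1481] [42.  42.6] rim z 0.0257
[ 1.   -0.08  0.  ] (384, 512, 3)
seat [ 0.5468 -0.1549] [63.6 64. ] rim z 0.0258
[ 1.   -0.08 -0.  ] (384, 512, 3)
left [ 0.4719 -0.0405] [41.9 42.5] rim z 0.0258
[ 1.   -0.08  0.  ] (384, 512, 3)
0.21600156237300655 -4.714108712355964 [ 0.46306245 -0.14810124] 0.08399738594421197
t 4.3 grip 1.002 pos [ 0.4692 -0.0401  0.3406] F [ 0.6 -0.4 -0.2]
```

View pics/w2.png

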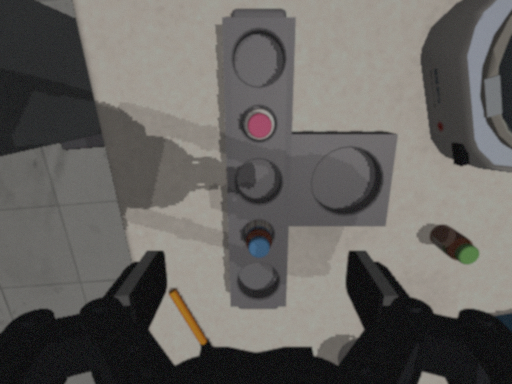

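```bash
cat >> rob.py <<'E'
def grab(x,y,z,a,opening=1.0,force=40,zlift=.36):
    command_gripper(opening); p=[x,y,z+.06]; move_to(p,pick_ori(p,a))
    hit=movel([x,y,z],v=.12,contact_N=8); st("down hit",hit)
    command_gripper(0,grasp_force=force); st("closed")
    movel([x,y,zlift],v=.25); st("lifted")
def put(x,y,z,a,open_by=.2,zfree=.36,cN=4,over=.003):
    p=[x,y,zfree]; o=pick_ori(p,a); move_to(p,o); movel([x,y,z+.03],v=.2); pause(.2)
    hit=movel([x,y,z-over],v=.05,contact_N=cN); st("placed hit",hit)
    command_gripper(min(1,sense()["grip_width"]+open_by)); pause(.2); st("released")
    movel([x,y,zfree],v=.2)
E
python3 - <<'E'
from rob import *
w=np.load("wells.npz")
hover(.475,-.409,np.pi/2); d=wrist(); c,a,m=max(blobs(mask(d,"pink"),100),key=lambda b:b[1])
p=ray(d,c,.07)[0]; print(p)
grab(p[0],p[1],.192,np.pi/2)
put(*w["left"],.201,RY)
d=wrist(); save(d,"w3"); P=cloud(d)
for c,a,m in blobs(mask(d,"pink"),100): print(c,a,np.median(P[m],0).round(4),ray(d,c,.078).round(4))
E
```

```text
[ 0.47514533 -0.40947058  0.07      ]
t 7.0 grip 1.001 pos [ 0.4755 -0.4098  0.1933] F [ 0.1 -1.3  0.5] down hit False
t 7.6 grip 0.368 pos [ 0.4753 -0.4096  0.1928] F [0.4 0.4 2.8] closed
t 8.4 grip 0.369 pos [ 0.4751 -0.4094  0.3577] F [ 0.1 -0.  -0.8] lifted
t 11.4 grip 0.372 pos [ 0.4715 -0.0404  0.2006] F [-1.8  0.6  4.9] placed hit True
t 11.9 grip 0.571 pos [ 0.4714 -0.0404  0.2002] F [ 0.4 -0.8  0.7] released
[262.85633803 195.15492958] 355 [ 0.4768 -0.045   0.0778] [[ 0.4767 -0.0447  0.078 ]]
[257.96610169 237.89491525] 295 [ 0.4686 -0.0941  0.0559] [[ 0.4694 -0.0839  0.078 ]]
```

View pics/w3.png

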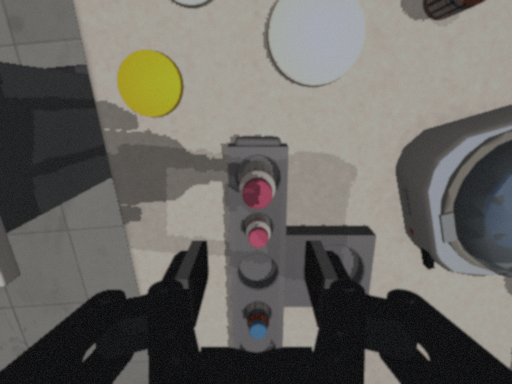

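The pink bottle sits upright in the left well, with its cap top at z = 78 mm. Its outline is centred near (257,192); the colour mask was skewed by shadow, so I'll use cap-top heights from here on. Blue next.

```bash
cat >> rob.py <<'E'
def cap(d,x,y,ztop,r=.03):
    P=cloud(d); m=(np.abs(P[...,2]-ztop)<.004)&(np.hypot(P[...,0]-x,P[...,1]-y)<r)
    B=max(blobs(m),key=lambda b:b[1])[2]
    c=max(cv2.findContours(B.astype(np.uint8),0,cv2.CHAIN_APPROX_NONE)[0],key=len)
    (cx,cy),rr=cv2.minEnclosingCircle(c); z=np.median(P[B][:,2]); q=ray(d,[cx,cy],z)[0]
    return q, rr/d["fx"]*np.median(d["range_z"][B])*2000, d["image"][B].mean(0).round()
E
python3 - <<'E'
from rob import *
w=np.load("wells.npz")
d=wrist(); print("pink",cap(d,.4725,-.0425,.078))
move_to([.56,.05,.40],pick_ori([.56,.05,.40],RY))
hover(.653,.108,RY,.36); d=wrist(); save(d,"w4"); p,dia,col=cap(d,.653,.108,.07); print(p.round(4),dia,col)
hover(p[0],p[1],RY,.34); d=wrist(); p,dia,col=cap(d,p[0],p[1],.07); print(p.round(4),dia,col)
grab(p[0],p[1],.192,RY,zlift=.40)
o=sense()["orientation"]; move_to([.55,.06,.40],o)
put(*w["right"],.201,RY)
hover(*w["right"],RY); d=wrist(); save(d,"w5"); print("blue",cap(d,*w["right"],.078)); print("mid/left std",cap(d,.458,-.2018,.056,.02))
E
```

```text
pink (array([ 0.47142444, -0.04230266,  0.07793185]), np.float32(25.62193), array([115.,  54.,  71.]))
[0.6534 0.1074 0.0699] 25.666996 [ 52.  78. 101.]
[0.6534 0.1076 0.0699] 25.577553 [46. 67. 87.]
t 16.0 grip 0.998 pos [0.6538 0.1076 0.1933] F [ 0.1 -0.2 -0. ] down hit False
t 16.5 grip 0.376 pos [0.6536 0.1076 0.1928] F [-0.3 -0.5  3.8] closed
t 17.5 grip 0.374 pos [0.6535 0.1076 0.3977] F [-1.   0.3 -1.2] lifted
t 20.9 grip 0.370 pos [ 0.4538 -0.2556  0.2005] F [-1.2  0.5  5.6] placed hit True
t 21.4 grip 0.569 pos [ 0.4537 -0.2554  0.2   ] F [-0.3  0.  -0.4] released
blue (array([ 0.45388273, -0.25548133,  0.07788515]), np.float32(25.469433), array([40., 60., 77.]))
mid/left std (array([ 0.45909546, -0.20269189,  0.05593292]), np.float32(19.956558), array([ 62.,  93., 122.]))
```

View pics/w5.png

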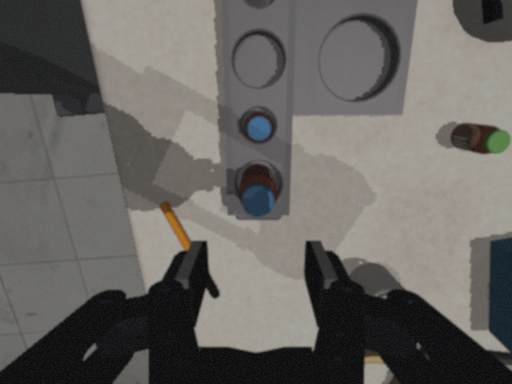

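Blue is centred in the right well, beside the blue standard. White bottle next, then the cup.

Run:
```python
from rob import *
w=np.load("wells.npz")
move_to([.5,.05,.38],pick_ori([.5,.05,.38],RY))
hover(.52,.205,RY,.36); d=wrist(); p,dia,col=cap(d,.52,.21,.07,.05); print(p.round(4),dia,col)
hover(p[0],p[1],RY,.34); d=wrist(); p,dia,col=cap(d,p[0],p[1],.07); print(p.round(4),dia,col); save(d,"w6")
assert 23<dia<29
grab(p[0],p[1],.192,RY)
put(*w["mid"],.201,RY)
hover(*w["mid"],RY); d=wrist(); print("white",cap(d,*w["mid"],.078))
hover(.57,-.387,RY); d=wrist(); save(d,"w7"); print("cup",cap(d,.57,-.387,.066,.045)); st()
```

```text
[0.5235 0.2148 0.0699] 25.70094 [140. 137. 135.]
[0.5237 0.2147 0.0699] 25.46568 [108. 104. 101.]
t 26.4 grip 1.005 pos [0.5241 0.2148 0.1933] F [-0.2  0.3  0.3] down hit False
t 26.9 grip 0.374 pos [0.5238 0.2147 0.1926] F [ 0.2 -0.3  3. ] closed
t 27.8 grip 0.371 pos [0.5236 0.2146 0.3578] F [-0.2 -0.1 -1. ] lifted
t 30.7 grip 0.374 pos [ 0.4627 -0.1481  0.2005] F [-0.3  0.4  3.5] placed hit True
t 31.2 grip 0.575 pos [ 0.4625 -0.148   0.2001] F [-0.1  0.4  0.1] released
white (array([ 0.46275414, -0.14781182,  0.07790957]), np.float32(25.739878), array([105., 101.,  98.]))
cup (array([ 0.56886051, -0.38733871,  0.06537931]), np.float32(59.245148), array([121., 118., 115.]))
t 33.5 grip 0.571 pos [ 0.5702 -0.3858  0.3411] F [ 0.1 -0.3  0.3]
```

View pics/w7.png

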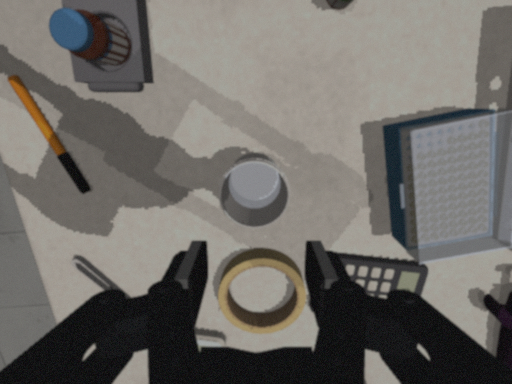

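Run:
```python
from rob import *
w=np.load("wells.npz")
grab(.5689,-.3873,.195,RY,force=30)
put(*w["seat"],.204,RY+np.pi/2,open_by=.15)
command_gripper(1.0)
hover(*w["seat"],RY); d=wrist(); save(d,"w8"); print("cup",cap(d,*w["seat"],.074,.045)); print("white",cap(d,*w["mid"],.078,.02))
hover(.43,.155,RY,.36)
d=wrist();save(d,"w9"); P=cloud(d)
for c,a,m in blobs((P[...,2]>.006)&(P[...,2]<.025)&mask(d,"white"),300): print("lid?",c,a,cap(d,*P[m].mean(0)[:2],np.median(P[m][:,2]),.06))
st()
```

```text
t 35.1 grip 0.998 pos [ 0.5692 -0.3875  0.1964] F [ 0.3 -0.1  1.1] down hit False
t 35.4 grip 0.689 pos [ 0.5692 -0.3876  0.197 ] F [-1.9  0.9  5.4] closed
t 36.2 grip 0.690 pos [ 0.5689 -0.3873  0.3576] F [ 0.7 -0.4 -1.4] lifted
t 39.0 grip 0.691 pos [ 0.5466 -0.1552  0.2046] F [-0.9 -0.4  4.1] placed hit True
t 39.4 grip 0.840 pos [ 0.5463 -0.1548  0.2041] F [ 0.4  0.1 -0.1] released
cup (array([ 0.54530091, -0.15603278,  0.07327044]), np.float32(59.38123), array([119., 116., 113.]))
white (array([ 0.46359461, -0.14798384,  0.07780742]), np.float32(26.62124), array([114., 110., 106.]))
t 43.4 grip 1.004 pos [0.4305 0.1543 0.3599] F [-0.5 -0.4 -0.2]
```

View pics/w8.png

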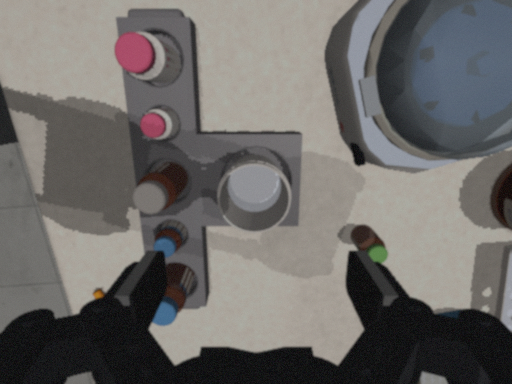

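View pics/w9.png

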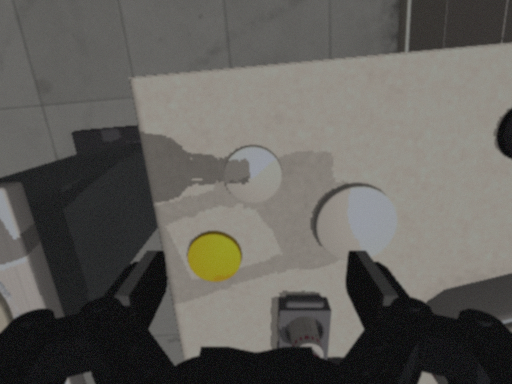

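The cup is in its seat behind the white bottle, and all the bottles and the green vial are upright. The small white lid is at (253,174) in the second picture. Now the lid.

Run:
```python
from rob import *
w=np.load("wells.npz")
d=wrist(); g=ray(d,[253,174],.01)[0]; p,dia,col=cap(d,g[0],g[1],.0105,.045); print(p.round(4),dia,col)
hover(p[0],p[1],RY,.34); d=wrist(); p,dia,col=cap(d,p[0],p[1],.0105,.045); print(p.round(4),dia,col)
assert 60<dia<68
command_gripper(.9)
movel([p[0],p[1],.185],v=.15,orientation=None); pause(.2); st("above")
hit=movel([p[0],p[1],.155],v=.02,contact_N=4); s=sense()["eef_pos"]; st("touch",hit)
movel([p[0],p[1],s[2]+.0045],v=.03); command_gripper(0,grasp_force=25); zc=sense()["eef_pos"][2]; st("closed")
movel([p[0],p[1],.36],v=.2); st("lifted")
np.save("zc.npy",zc)
d=get_image("side"); save(d,"s2")
```

```text
[0.427  0.1526 0.0095] 61.576557 [137. 135. 132.]
[0.4269 0.1525 0.0095] 61.691555 [134. 133. 129.]
t 45.4 grip 0.902 pos [0.4272 0.1526 0.1859] F [-1.  -0.5  0.9] above
t 46.4 grip 0.896 pos [0.4269 0.1525 0.1635] F [-0.8 -0.4  5.4] touch True
t 47.0 grip 0.710 pos [0.4272 0.1525 0.1684] F [1.7 0.  2.1] closed
t 48.1 grip 0.705 pos [0.4268 0.1525 0.3584] F [-0.3 -0.1  0.8] lifted
```

View pics/s2.png

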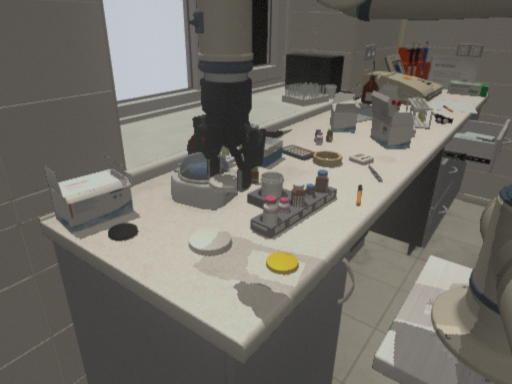

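Run:
```python
from rob import *
d=get_image("side"); a=d["image"][60:230,150:300,::-1]
b=wrist(); P=cloud(b); s=sense()
im=np.zeros((560,800,3),np.uint8); im[:384,:]=0
A=cv2.resize(a,None,fx=2.5,fy=2.5,interpolation=cv2.INTER_CUBIC); B=cv2.resize(b["image"][:,:,::-1],(420,315))
im[:A.shape[0],:A.shape[1]]=A; im[:315,380:]=B; cv2.imwrite("pics/c1.png",im)
lo=(np.abs(P[...,0]-s["eef_pos"][0])<.028)&(np.abs(P[...,1]-s["eef_pos"][1])<.045)&(P[...,2]>.12)&(P[...,2]<.23)
q=P[lo]; print(len(q)); 
if len(q)>50: print(q.mean(0),np.percentile(q,[2,50,98],axis=0).round(4)); A_=np.c_[q[:,:2]-q[:,:2].mean(0),np.ones(len(q))]; print(np.linalg.lstsq(A_,q[:,2],rcond=None)[0])
st()
```

```text
12429
[0.42678748 0.15437295 0.19917403] [[0.4007 0.1244 0.1931]
 [0.4268 0.1552 0.1995]
 [0.4528 0.1811 0.2006]]
[-0.0032428  -0.03089909  0.19917403]
t 48.3 grip 0.704 pos [0.4268 0.1525 0.3584] F [ 0.4  0.  -0. ]
```

View pics/c1.png

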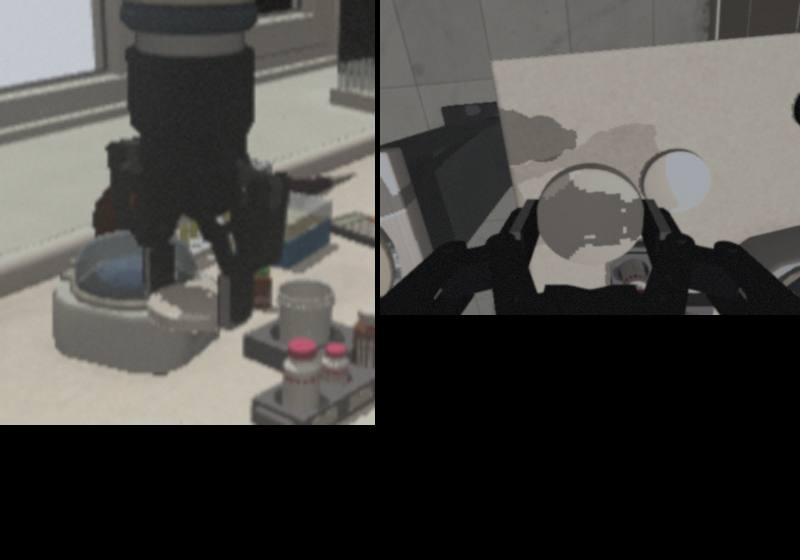

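The lid is held level and centred, with its top 159 mm below the TCP. I'll place it on the rim now.

Run:
```python
from rob import *
put(.5459,-.1555,.2425,RY+np.pi/2,open_by=.12,zfree=.36,cN=3,over=.004)
command_gripper(1.0)
hover(.5459,-.1555,RY,.37); d=wrist(); save(d,"w10")
lid=cap(d,.5459,-.1555,.0837,.05); print("lid",lid)
P=cloud(d); q=P[(np.hypot(P[...,0]-.5459,P[...,1]+.1555)<.025)]; A=np.c_[q[:,:2]-[.5459,-.1555],np.ones(len(q))]; print("tilt",np.linalg.lstsq(A,q[:,2],rcond=None)[0].round(4))
w=np.load("wells.npz")
for n in("left","mid","right"): print(n,cap(d,*w[n],.078,.02))
for n,p in dict(pink=(.4675,-.094),blue=(.459,-.202)).items(): print("std",n,cap(d,*p,.056,.02))
print("green",cap(d,.657,-.228,.048,.03))
hover(.35,-.45,RY,.40); t=get_image("top"); cv2.imwrite("pics/top2.png",cv2.resize(t["image"][90:290,110:450,::-1],None,fx=2.3,fy=2.3)); st()
```

```text
t 50.9 grip 0.710 pos [ 0.5457 -0.1555  0.2418] F [ 0.3 -0.2  2. ] placed hit True
t 51.4 grip 0.833 pos [ 0.5455 -0.1554  0.2417] F [0.4 0.1 0.1] released
lid (array([ 0.54586784, -0.15520218,  0.08341046]), np.float32(61.463993), array([138., 135., 128.]))
tilt [0.3803 4.5612 0.181 ]
left (array([ 0.47214351, -0.04371498,  0.07777555]), np.float32(29.089533), array([155.,  74.,  97.]))
mid (array([ 0.46363494, -0.14781179,  0.07783102]), np.float32(26.567984), array([110., 106., 103.]))
right (array([ 0.4552547 , -0.25526676,  0.07780527]), np.float32(25.002268), array([ 62.,  95., 124.]))
std pink (array([ 0.46886249, -0.09422531,  0.05570416]), np.float32(20.462172), array([146.,  69.,  91.]))
std blue (array([ 0.45957405, -0.20262201,  0.05576323]), np.float32(20.069448), array([ 59.,  87., 114.]))
green (array([ 0.65513501, -0.22905727,  0.04789641]), np.float32(20.177362), array([ 80., 112.,  66.]))
t 55.2 grip 1.000 pos [ 0.351  -0.4492  0.3999] F [-0.3 -0.4 -0.1]
```

View pics/w10.png

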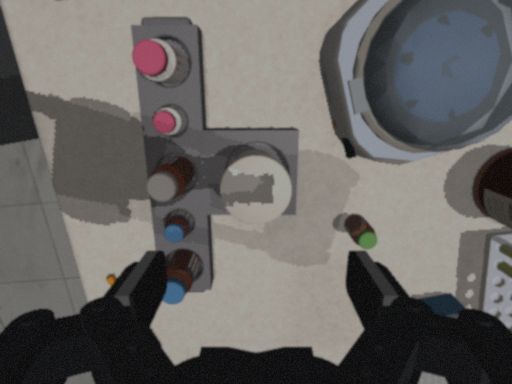

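View pics/top2.png

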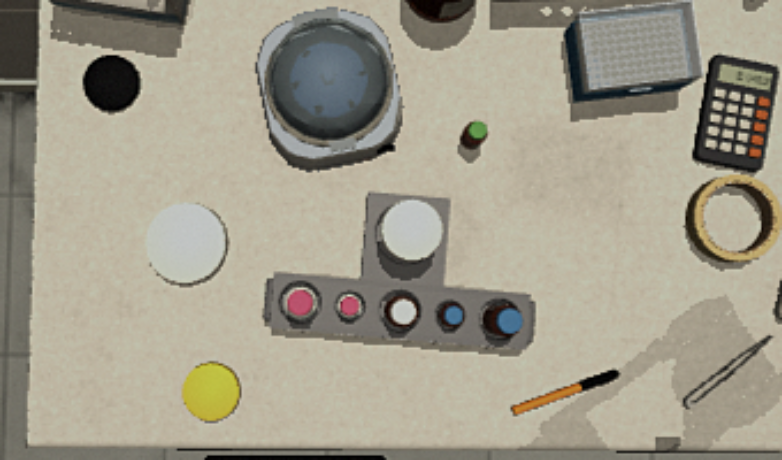

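```bash
python3 -c "
from rob import *
close_job(); st()"
```

```text
the job is handed in; nothing more can be done
the job is handed in; nothing more can be done
```

The rack is set up as asked and the job is handed in, at about 55 s on the robot's clock. No verdict is reported.

**Placing:** The pink bottle went in the left well next to the pink standard, the blue bottle in the right well next to the blue standard, and the white bottle in the middle. The cup followed into the seat behind the white bottle, then the smaller white lid on the cup.

**Last checks (near wrist view and top view):**
- **Bottles:** All three are upright with cap tops at 78 mm, as expected for bottles standing on the well floors. Each is within about 3 mm of its well centre.
- **Cup and lid:** The lid's top is at 83.4 mm, against 84 mm expected. Its centre is within about 1 mm of the cup's.
- **Left alone:** Both standards are still in their wells with tops at 56 mm. The green vial stands where it was.
- **Robot:** The gripper is open and clear of everything. Wrist-force readings taken at each step stayed below about 7 N.

**Checks that failed or disagreed:**
- **Lid tilt:** My final tilt fit gave a meaningless result, most likely because pixels with no range reading got into it. I judged the lid level from its full-width outline within ±4 mm of its top height, and from the picture.
- **Overhead camera:** It read about 3 mm lower in x than the wrist camera. I used the wrist values, whose well spacings (216.0 and 84.0 mm) matched the rack.
- **Pink bottle:** A colour reading skewed by shadow first put it about 6 mm off centre. Measuring from the cap's height gave about 2 mm.

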